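# Draw the sample carrier out from under the draught shield with the hook

## Robot

A 6-joint arm with a two-finger parallel gripper is mounted at the origin on the work surface. World frame = base frame: x ahead of the robot, y to its left, z up, the work surface at z = 0. Lengths are in m, angles in rad, forces in N, time in s.
With the tool pointing down it reaches from about 0.375 to 0.9 m from the base axis. Payload 3.1 kg.
Tool frame: the origin (TCP) lies at the very end of the fingers, on their centre line; the grasp point (between the pads) lies 19 mm behind it; z points along the fingers, y is the line along which they close (so a half turn about z gives the same grasp; the last joint's range is limited). The gripper opens to 85 mm and grips with 20 to 120 N. Pads are 22 mm wide; open, the fingers measure 114 mm over their backs; the gripper's body (76 mm by 85 mm) begins 54 mm behind the grasp point. The pads swing forward as they close: fully open they stand 13 mm farther back than shut.
Start: joints at [1.06, 0.527, 1.433, -0, 1.181, -0.178], TCP at [0.204, 0.591, 0.231] pointing down, gripper open.
Joint ranges: [-3.08, 3.08], [-0.75, 2.2], [0.22, 2.44], [-1.43, 4.57], [0, 2.65], [-2.85, 2.85]. Speed limits (rad/s): [2.79, 2.79, 3.14, 3.14, 3.14, 3.14].

## Interface

Orientations are given as a unit quaternion [w, x, y, z].
In Python, from workcell import bot gives the robot as it stands.
- The arm moves only by the tool apply_moves, never from a script. Its arguments are lists of equal length, an entry for each row: "rotation": the turn, a rotation vector about the world's x, y, z in degrees, a list of three; "dp": the shift along the world's x, y, z in m, a list of three; "fingers": the finger opening in m, from 0 to 0.0854. In form: {"rotation": [[ax, ay, az], ...], "dp": [[x, y, z], ...], "fingers": [fingers, ...]}. A call has 1 to 8 rows; each row shifts and turns the commanded pose from where the row before left it; what a row does not reach is not made up. A row lasts 1/8 s, in which the tool goes at most 62.5 mm and 10.7 degrees, less where a joint would pass 70% of its speed; a pose out of reach is approached as far as the arm can. A call with a gripper value outside its range is refused whole. The fingers move at their own pace and stop on an object; "force" is the grip in N (left out, the last holds). Time passes only in rows, so rows that do not move let the fingers close. It gives the time, the measured TCP pose, the force, the opening and the grip force at its end, in the units of the state.
- bot.read_state(): the state, without advancing time (a new reading comes with each control period).
- bot.read_camera(name): name is "side" or "top" or "wrist"; returns the picture (384x512x3 uint8, red, green, blue); there is no depth.
- bot.camera_params(name): a dict with "vertical_fov" (degrees; the focal length in pixels is half the picture's height over the tangent of half this angle, whatever the lens; pixels are square), "cx", "cy" (the principal point, pixels), "rvec" (rotation vector, rad) and "tvec" (3), from world to camera coordinates, as OpenCV has them; the wrist camera has in their place "hand_eye" (4x4, takes a point from camera to tool coordinates, whose origin is the TCP and whose axes are the flange's). Camera axes: x right, y down, z forward; pixel columns grow to the right and rows downward; lengths in m; the calibration is good to about 2 mm. A picture is of the moment at which its call begins: read the wrist's pose just before it. camera_params takes no time and is no camera call.
- bot.hand_in(): hands the job in; it is judged then, once.
The state is a dict: "time": time; "q": joint angles; "joint_vel": joint speeds; "tau": joint torques, N m; "ee_pos": TCP position; "orientation": TCP orientation; "contact_force": force on the tool from outside, world axes, zero at the start; "wrist_torque": the same for the moment, N m; "finger_gap": opening from 0.0 (shut) to 1.0 (fully open); "finger_force": force on a finger pad.
Only numpy, scipy, OpenCV 4.12 (cv2) and the standard library are available. Lean on these libraries where they do the work, as an engineer would, in place of code of your own. Each camera call takes 0.05 s, during which the arm holds its last target. There are 200 camera calls.

## Task

Pick up the drag hook from its mat, reach under the clear draught shield, hook the sample carrier's wire bow from behind and drag the carrier gently forward until you feel it come up against the front stop; keep it pulled firmly home there for about a second with a steady pull of about 9 N, never pressing the stop with more than 15 N. Then unhook, leaving the carrier at the stop with the beaker standing in it, and stand the drag hook back on its mat as you found it. Move the carrier with the hook only, let neither hook nor hand touch the beaker, do not drop the hook or knock the shield, and leave everything else where it is.

Things in the scene. Friction and masses are not known exactly. Their poses are not given: they have to be found in the camera images.
- beaker: Glass beaker standing in the carrier's collar, 54 mm across, 65 tall, top about 80 mm over the bench. Origin: centre of its underside. Not to be touched or tipped.
- carrier: Loose steel plate 130 (x) x 90 x 8 mm, about 0.6 kg (varies), sliding in the channel on dry friction (drag 1.5 to 5 N, differs each time, to be felt). Origin: centre of its underside; +x away from the robot. Wire bow near its front edge; round collar 66 mm across, 7 mm high at x = +26 holds the beaker. Starts 84 to 121 mm behind the stop.
- dock: Fixed white base plate 290 x 180 x 6 mm. Origin: underside, on the centre line of its channel; plate x -135 to +155 mm. +x leads away from the robot, along the channel, into the shield. Channel floor z = 6 mm, 94 mm wide (carrier 90); rails 10 mm wide, tops at z = 16. The dark steel stop bar (12 x 94 x 10 mm) lies across the channel's front end, see stop_nominal.
- hook: Drag hook, 0.16 kg. Plastic handle block 60 (x) x 26 (y) x 50 mm high, gripped across the 26 mm from above with about 80 N; a 7 mm rod leaves its front along +x at 38 mm height and turns down at x = 147, ending level with the block's underside. Origin: centre of that underside. Origin 50 to 100 mm over the bench passes over the bow and under the roof; hooked: 18 to 32 mm. Stands on its mat.
- mat: Black rubber mat fixed to the bench, 240 (x) x 100 (y) x 3 mm. Origin: centre of its underside. The hook stands along it with its origin near mat x = -60, y = 0 mm, rod towards mat +x.
- bail (a point): Middle of the top bar of the carrier's wire bow, an upright inverted U of 6 mm wire across the carrier; bar along y, 52 mm long. Carrier frame: x = -45, y = 0, z = 36 mm. Bar axis 42 mm over the bench, top 45; 25 mm free height under it. Free space behind it: 35 mm to the collar, about 41 mm to the beaker.
- shield (a point): Middle of the front edge of the clear plastic draught shield's roof, on its underside: dock x = -20, y = 0, z = 146 mm. Fixed to the dock: roof and side panels (at y = +-77 mm) run 170 mm from here along dock +x; open at front and rear.
- stop_nominal (a point): Nominal place of the stop bar's face to the carrier, on the channel floor: dock x = -120 mm. The bar is clamped in a slot and really lies up to 6 mm before or behind this (not measured: feel it). It is rigid: on contact the pull rises by roughly 5 N per mm of hand travel, so creep the last stretch. Carrier origin is 65 mm, bow 20 mm behind the face when seated (nominal dock x = -55, -100).
- tip (a point): Lower end of the hook's downturned end, on its axis: hook frame x = 147, y = 0, z = 0 mm.
- cup: Bystander: small white plastic sample cup, 40 mm across, 45 tall mm. Origin: centre of its underside. Leave alone.
- jar: Bystander: closed amber glass jar, 70 mm across, 90 tall mm. Origin: centre of its underside. Leave alone.
- bowl: Bystander: white ceramic bowl, 90 mm across, 45 tall mm. Origin: centre of its underside. Leave alone.
- can: Bystander: bare metal can, 66 mm across, 100 tall mm. Origin: centre of its underside. Leave alone.
- bottle: Bystander: white plastic bottle, 60 mm across, 160 tall mm. Origin: centre of its underside. Leave alone.
- weight: Bystander: steel calibration weight with a knob, 38 mm across, 56 tall mm. Origin: centre of its underside. Leave alone.
- spatula: Bystander: spatula with white handle, 160 mm long (lying flat) mm. Origin: below its middle, on the bench. Leave alone.
Things that resemble listed ones, but are neither listed nor needed, are in the scene too. Leave any orange look-alike of the carrier alone.

How it is judged:
On the way, in this order (a step that is already met when the one before it is completed fails the run):
1. the hook is held, lifted off its mat (z of hook in the frame of mat above 0.03 m and contact force between the fingers and hook above 1 N), for 0.2 s.
2. the hook's end is behind the bow, lower than its bar, and pulls on the carrier (x of tip in the frame of carrier above -0.045 m and z of tip in the frame of carrier below 0.033 m and contact force between hook and carrier above 0.5 N), for 0.1 s.
3. the carrier is held by the hook against the stop with at least 2.5 N for half a second (contact force between carrier and dock above 2.5 N and contact force between hook and carrier above 1 N and x of carrier in the frame of dock between -0.0635 and -0.0465 m), for 0.5 s.
At the end, for the whole second after the job is handed in: The carrier is at rest at the front stop (origin within 8.5 mm of the nominal seated place, the stop's adjustment), the beaker upright in its collar; the hook stands released, upright on its mat: origin within 30 mm across and 35 mm along of its usual place, rod along the mat within 0.3 rad (x of carrier in the frame of dock between -0.0635 and -0.0465 m and x of hook in the frame of mat between -0.095 and -0.025 m and y of hook in the frame of mat between -0.03 and 0.03 m and z of hook in the frame of mat below 0.007 m and angle between hook's own z axis and vertical below 0.08 rad and angle between the x axis of hook and the x axis of mat, either way round below 0.3 rad and linear speed of each of hook, carrier below 0.01 m/s and angle between beaker's own z axis and vertical below 0.1 rad and horizontal distance between beaker and carrier below 0.035 m); the robot touches nothing.
It fails at once if the carrier is pressed against the stop with more than 15 N, or the hook loads the carrier with more than 24 N (contact force between carrier and dock above 15 N or contact force between hook and carrier above 24 N).
It fails at once if the hand or arm touches the carrier (contact force between any of the fingers, the arm and carrier above 0.5 N).
It fails at once if hook, hand or arm touches the beaker, or it tips (contact force between any of hook, the fingers, the arm and beaker above 0.3 N or angle between beaker's own z axis and vertical above 0.25 rad).
It fails at once if the hook is dropped, or the dock or its shield is knocked (more than 8 N) ((contact force between the fingers and hook below 0.05 N and z of hook in the frame of mat above 0.018 m) or contact force between any of hook, the fingers, the arm and dock above 8 N).
It fails at once if a bystander is moved by more than 15 mm (distance of any of cup, jar, bowl, can, bottle, weight, spatula from where it was at the start of the episode above 0.015 m).
It also fails if it takes over 72 s, if anything falls off the work surface, if the arm or the gripper's body presses on something with over 40 N, if the wrist force passes 120 N, or if a joint passes its speed limit or range.

## Working session

There is one attempt and no reset: what is moved stays moved. The work goes in short steps, Python scripts to look and compute and a tool call to move; the robot and the scene stay as the last step left them, time stands still between calls to the robot, and variables do not carry over. Pictures are saved under pics/ and viewed, at most 10 in all, crops included, and the job is handed in when it is done.

Besides the shell and the picture viewer there is one more tool, called as a command line: name --argument value ..., lists and objects as JSON in quotes. apply_moves: Moves the arm, as the interface text tells. Its arguments: {"type":"object","properties":{"rotation":{"type":"array","items":{"type":"array","items":{"type":"number"}}},"dp":{"type":"array","items":{"type":"array","items":{"type":"number"}}},"fingers":{"type":"array","items":{"type":"number"}},"force":{"type":"number"}},"required":["rotation","dp","fingers"]}

```bash
mkdir -p pics; python3 - <<'E'
from workcell import bot
import cv2,numpy as np
for n in ("side","top"):
    im=bot.read_camera(n); cv2.imwrite(f"pics/{n}0.png",cv2.resize(im[:,:,::-1],(800,600),interpolation=cv2.INTER_CUBIC)); np.save(n+".npy",im)
    print(n,bot.camera_params(n))
print(bot.camera_params("wrist")); print(bot.read_state())
E
```

```text
side {'vertical_fov': 50.78546636158587, 'cx': 263.0968220775555, 'cy': 186.43183335521854, 'rvec': array([ 1.96335651, -1.09327069,  0.59585992]), 'tvec': array([-0.34861046,  0.36931551,  0.80516467])}
top {'vertical_fov': 54.64119293061834, 'cx': 259.163660099558, 'cy': 190.69426405929434, 'rvec': array([ 2.13188582, -2.18997819,  0.10870257]), 'tvec': array([-0.02526183,  0.62197996,  1.06371258])}
{'vertical_fov': 69.14326399730285, 'cx': 254.67434413679146, 'cy': 187.72349653795897, 'hand_eye': array([[-9.18840136e-05, -9.48080435e-01, -3.18030627e-01,
         8.31103687e-02],
       [ 9.99999995e-01, -7.27172315e-05, -7.21384253e-05,
         3.06344841e-04],
       [ 4.52667229e-05, -3.18030632e-01,  9.48080437e-01,
        -1.43893526e-01],
       [ 0.00000000e+00,  0.00000000e+00,  0.00000000e+00,
         1.00000000e+00]])}
{'time': 0.1, 'q': array([ 1.05951357e+00,  5.28378810e-01,  1.43375692e+00, -8.18254786e-06,
        1.18140186e+00, -1.78488863e-01]), 'joint_vel': array([ 0.00025216, -0.00162808, -0.00339723, -0.00051337,  0.00058513,
        0.0022743 ]), 'tau': array([ 1.29675409e-04, -4.43305385e+01, -1.78586465e+01, -2.28025733e-04,
        3.94706483e-03,  3.87388596e-06]), 'ee_pos': array([0.20383035, 0.59015724, 0.23043351]), 'orientation': array([-3.25220764e-04,  1.65628529e-01,  9.86187733e-01, -9.16483904e-04]), 'contact_force': array([ 3.10410313e-04, -2.14533000e-01,  3.74240518e-01]), 'wrist_torque': array([0.0166304 , 0.02376665, 0.00368781]), 'finger_force': 0.0, 'finger_gap': 0.9997632704292799}
```

View pics/top0.png

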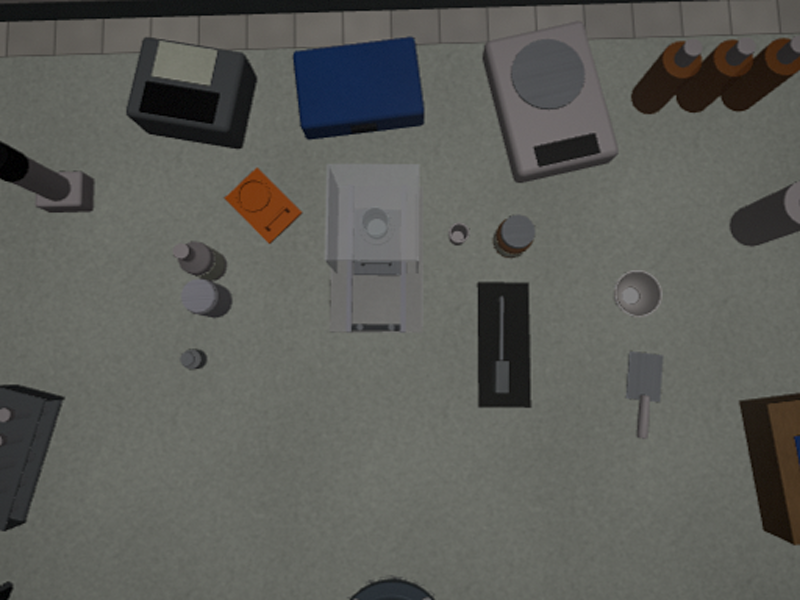

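View pics/side0.png

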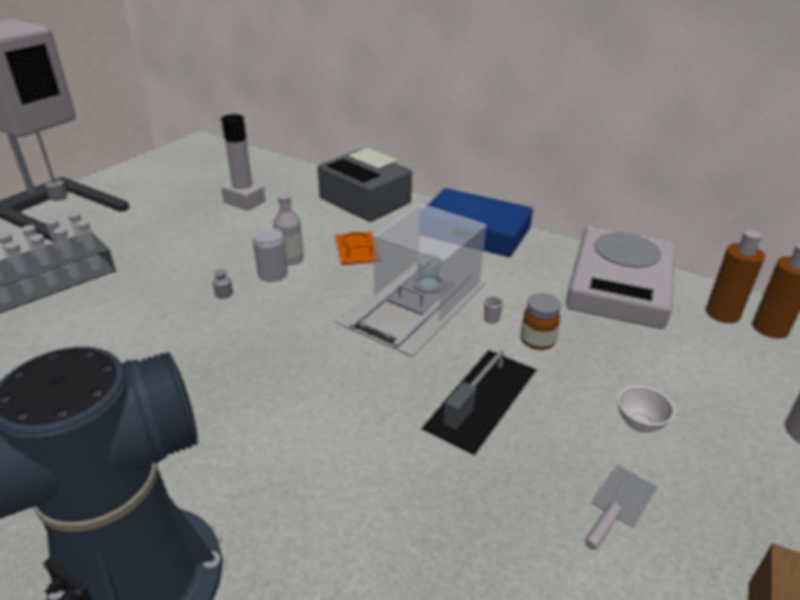

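The grey carrier in the shielded dock is at (378,235) in the top view, and the look-alike is the orange plate at (262,205). The only hook is on the black mat at (502,345); nothing else looks like it except the spatula at (643,390). I choose the grey carrier and the hook on the mat, and check both in one crop.

```bash
python3 - <<'E'
import cv2,numpy as np
im=np.load("top.npy")[100:266,200:350,::-1]
im=cv2.convertScaleAbs(im,alpha=1.6)
cv2.imwrite("pics/crop0.png",cv2.resize(im,None,fx=3.6,fy=3.6,interpolation=cv2.INTER_CUBIC))
E
```

```text
(no output)
```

View pics/crop0.png

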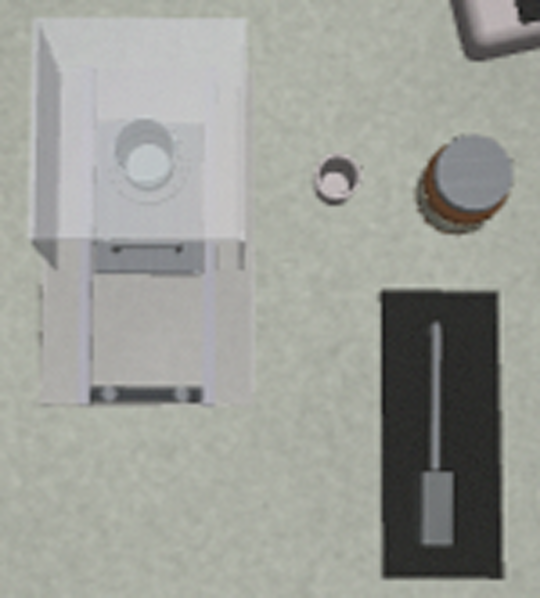

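```bash
cat > h.py <<'E'
import cv2,numpy as np
from workcell import bot
def ray(name,uv,z,T=None):
    p=bot.camera_params(name); f=192/np.tan(np.radians(p['vertical_fov']/2))
    d=np.array([(uv[0]-p['cx'])/f,(uv[1]-p['cy'])/f,1])
    if T is None:
        R=cv2.Rodrigues(p['rvec'])[0]; c=-R.T@p['tvec']; d=R.T@d
    else:
        M=T@p['hand_eye']; c=M[:3,3]; d=M[:3,:3]@d
    return c+d*(z-c[2])/d[2]
def tool():
    from scipy.spatial.transform import Rotation as R
    s=bot.read_state(); T=np.eye(4); T[:3,:3]=R.from_quat(s['orientation'],scalar_first=True).as_matrix(); T[:3,3]=s['ee_pos']; return T
E
python3 - <<'E'
from h import *
P=dict(mat=(.003,[(381,291),(498,291),(503,577),(384,577)]),handle=(.053,[(422,471),(452,471),(452,545),(421,545)]),rodend=(.044,[(436,323)]),
dockfront=(.006,[(41,403),(252,403)]),stop=(.016,[(91,388),(203,387)]),shield=(.148,[(33,240),(248,240)]),bow=(.045,[(113,247),(184,247)]),carfront=(.014,[(94,272),(204,272)]),rear=(.148,[(40,18),(248,18)]))
for k,(z,l) in P.items():
    a=np.array([ray("top",(u/3.6+200-.5,v/3.6+100-.5),z) for u,v in l]); print(k,a[:,:2].round(4).tolist(),a.mean(0).round(4))
E
```

```text
mat [[0.6523, -0.183], [0.6496, -0.2816], [0.4116, -0.274], [0.4141, -0.176]] [ 0.5319 -0.2286  0.003 ]
handle [[0.5003, -0.2039], [0.4997, -0.2277], [0.4416, -0.225], [0.4422, -0.2006]] [ 0.4709 -0.2143  0.053 ]
rodend [[0.6194, -0.2216]] [ 0.6194 -0.2216  0.044 ]
dockfront [[0.5652, 0.1053], [0.5605, -0.0712]] [0.5629 0.0171 0.006 ]
stop [[0.576, 0.0622], [0.5743, -0.0308]] [0.5752 0.0157 0.016 ]
shield [[0.678, 0.0901], [0.6735, -0.0691]] [0.6758 0.0105 0.148 ]
bow [[0.689, 0.0394], [0.6874, -0.0186]] [0.6882 0.0104 0.045 ]
carfront [[0.6736, 0.0583], [0.671, -0.034]] [0.6723 0.0122 0.014 ]
rear [[0.8476, 0.0829], [0.843, -0.074]] [0.8453 0.0044 0.148 ]
```

The crop shows the hook with its handle at (437,508) and its rod end at (436,323). The bow is at (113–184,247), the stop face at y≈388 and the shield front edge at y≈240. Both choices hold, so I'm moving over the hook.

apply_moves --rotation '[[0,0,2],[0,0,2],[0,0,2],[0,0,2],[0,0,2],[0,0,2],[0,0,2],[0,0,2.5]]' --dp '[[0.033,-0.05,0],[0.033,-0.05,0],[0.033,-0.05,0],[0.033,-0.05,0],[0.033,-0.05,0],[0.033,-0.05,0],[0.033,-0.05,0],[0.033,-0.05,0]]' --fingers '[0.0854,0.0854,0.0854,0.0854,0.0854,0.0854,0.0854,0.0854]' --force 80

```text
time: 1.1
ee_pos: [0.4688, 0.1889, 0.2311]
orientation: [-0.0, 0.022, 1.0, 0.0]
contact_force: [0.7, 1.4, -0.3]
finger_gap: 0.997
finger_force: 0.0
```

apply_moves --rotation '[[0,0,0],[0,0,0],[0,0,0],[0,0,0],[0,0,0],[0,0,0],[0,0,0],[0,0,0]]' --dp '[[0,-0.05,0],[0,-0.05,0],[0,-0.05,0],[0,-0.05,0],[0,-0.05,0],[0,-0.05,0],[0,-0.05,0],[0,-0.05,0]]' --fingers '[0.0854,0.0854,0.0854,0.0854,0.0854,0.0854,0.0854,0.0854]'

```text
time: 2.1
ee_pos: [0.4677, -0.2108, 0.2311]
orientation: [-0.0, 0.023, 1.0, 0.0]
contact_force: [0.8, 0.0, 1.2]
finger_gap: 1.0
finger_force: 0.0
```

apply_moves --rotation '[[0,0,0],[0,0,0]]' --dp '[[0,0,-0.04],[0,0,0]]' --fingers '[0.0854,0.0854]'

```text
time: 2.35
ee_pos: [0.4657, -0.2083, 0.1888]
orientation: [-0.003, 0.023, 1.0, 0.002]
contact_force: [-0.3, -0.1, 0.8]
finger_gap: 1.001
finger_force: 0.0
```

```bash
python3 - <<'E'
from h import *
T=tool(); np.save("T1.npy",T); print(T.round(4))
im=bot.read_camera("wrist"); np.save("w1.npy",im)
im=cv2.convertScaleAbs(im[:,:,::-1],alpha=1.5); cv2.imwrite("pics/w1.png",cv2.resize(im,(800,600),interpolation=cv2.INTER_CUBIC))
E
```

```text
[[-0.9989  0.0463 -0.0064  0.4657]
 [ 0.0462  0.9989  0.0049 -0.2083]
 [ 0.0066  0.0046 -1.      0.1888]
 [ 0.      0.      0.      1.    ]]
```

View pics/w1.png

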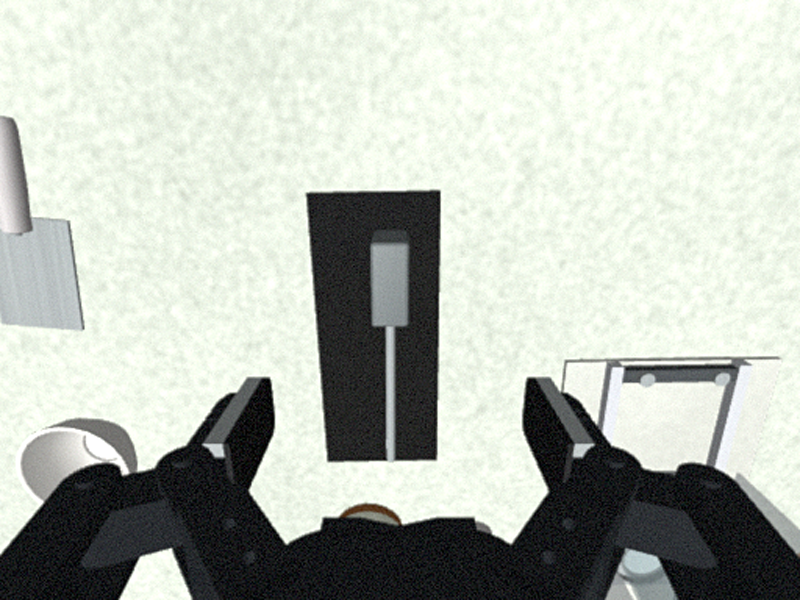

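The wrist view shows the hook's handle top at (372–408, 243–326), with the rod running down to (390,460) and the mat around it at (307–440, 190–461).

```bash
python3 - <<'E'
from h import *
T=np.load("T1.npy")
P=dict(mat=(.003,[(307,193),(440,190),(437,461),(328,461)]),handle=(.053,[(371,243),(408,243),(408,326),(372,326)]),rod=(.044,[(390,330),(391,458)]),
dockfront=(.006,[(565,359),(778,357)]),stop=(.016,[(622,381),(736,379)]))
for k,(z,l) in P.items():
    a=np.array([ray("wrist",(u*.64-.2,v*.64-.2),z,T) for u,v in l]); print(k,a[:,:2].round(4).tolist(),a.mean(0).round(4))
E
```

```text
mat [[0.4104, -0.272], [0.4129, -0.1734], [0.6546, -0.1801], [0.6497, -0.2796]] [ 0.5319 -0.2263  0.003 ]
handle [[0.4401, -0.2237], [0.4413, -0.1995], [0.4997, -0.2018], [0.4985, -0.2268]] [ 0.4699 -0.213   0.053 ]
rod [[0.5059, -0.2148], [0.6163, -0.2198]] [ 0.5611 -0.2173  0.044 ]
dockfront [[0.5551, -0.0718], [0.5618, 0.1058]] [0.5584 0.017  0.006 ]
stop [[0.5722, -0.0275], [0.5749, 0.0662]] [0.5736 0.0194 0.016 ]
```

apply_moves --rotation '[[0,0,0],[0,0,0],[0,0,0],[0,0,0],[0,0,0],[0,0,0],[0,0,0],[0,0,0]]' --dp '[[0.002,-0.004,-0.04],[0,0,-0.04],[0,0,-0.04],[0,0,-0.03],[0,0,-0.02],[0,0,-0.007],[0,0,0],[0,0,0]]' --fingers '[0.0854,0.0854,0.0854,0.0854,0.0854,0.0854,0.0854,0.0854]'

```text
time: 3.4
ee_pos: [0.471, -0.2136, 0.0155]
orientation: [0.001, 0.022, 1.0, -0.001]
contact_force: [0.2, 0.2, -0.1]
finger_gap: 0.998
finger_force: 0.0
```

apply_moves --rotation '[[0,0,0],[0,0,0],[0,0,0],[0,0,0],[0,0,0],[0,0,0],[0,0,0],[0,0,0]]' --dp '[[0,0,0],[0,0,0],[0,0,0],[0,0,0],[0,0,0],[0,0,0],[0,0,0],[0,0,0]]' --fingers '[0.05,0.04,0.03,0.02,0.015,0.015,0.015,0.015]' --force 80

```text
time: 4.4
ee_pos: [0.4703, -0.2135, 0.0146]
orientation: [0.0, 0.022, 1.0, -0.0]
contact_force: [-0.7, -0.2, 5.7]
finger_gap: 0.295
finger_force: 78.7
```

apply_moves --rotation '[[0,0,0],[0,0,0],[0,0,0],[0,0,0],[0,0,0],[0,0,0],[0,0,0],[0,0,0]]' --dp '[[0,0,0.005],[0,0,0.015],[0,0,0.02],[0,0,0.02],[0,0,0.012],[0,0,0.002],[0,0,0],[0,0,0]]' --fingers '[0.015,0.015,0.015,0.015,0.015,0.015,0.015,0.015]'

```text
time: 5.4
ee_pos: [0.4697, -0.213, 0.0877]
orientation: [-0.001, 0.022, 1.0, 0.0]
contact_force: [-1.0, 0.2, -1.7]
finger_gap: 0.292
finger_force: 78.5
```

apply_moves --rotation '[[0,0,0],[0,0,0],[0,0,0],[0,0,0],[0,0,0],[0,0,0],[0,0,0],[0,0,0]]' --dp '[[0,0.015,0],[0,0.03,0],[0,0.04,0],[0,0.045,0],[0,0.045,0],[0,0.035,0],[0,0.017,0],[0,0.004,0]]' --fingers '[0.015,0.015,0.015,0.015,0.015,0.015,0.015,0.015]'

```text
time: 6.4
ee_pos: [0.4698, 0.0187, 0.0882]
orientation: [-0.0, 0.021, 1.0, -0.0]
contact_force: [-0.5, -0.1, -0.5]
finger_gap: 0.295
finger_force: 78.7
```

apply_moves --rotation '[[0,0,0],[0,0,0],[0,0,0],[0,0,0]]' --dp '[[0.015,0,0],[0.015,0,0],[0,0,0],[0,0,0]]' --fingers '[0.015,0.015,0.015,0.015]'

```text
time: 6.9
ee_pos: [0.4999, 0.0172, 0.0881]
orientation: [-0.0, 0.023, 1.0, 0.0]
contact_force: [-0.6, 0.6, -1.6]
finger_gap: 0.295
finger_force: 78.6
```

```bash
python3 - <<'E'
from h import *
T=tool(); np.save("T2.npy",T); print(T.round(4)); s=bot.read_state(); print(s['contact_force'],s['finger_gap'])
a=bot.read_camera("top"); b=bot.read_camera("side"); np.save("top2.npy",a);np.save("side2.npy",b)
a=a[100:225,195:285,::-1]; b=b[120:245,190:320,::-1]
f=lambda i:cv2.convertScaleAbs(cv2.resize(i,None,fx=3.6,fy=3.6,interpolation=cv2.INTER_CUBIC),alpha=1.5)
cv2.imwrite("pics/c2.png",np.hstack([f(a),f(b)]))
E
```

```text
[[-9.990e-01  4.560e-02 -1.000e-03  4.999e-01]
 [ 4.560e-02  9.990e-01  1.000e-04  1.720e-02]
 [ 1.000e-03  1.000e-04 -1.000e+00  8.810e-02]
 [ 0.000e+00  0.000e+00  0.000e+00  1.000e+00]]
[-0.59263632  0.596717   -1.58462822] 0.29477126902566225
```

View pics/c2.png

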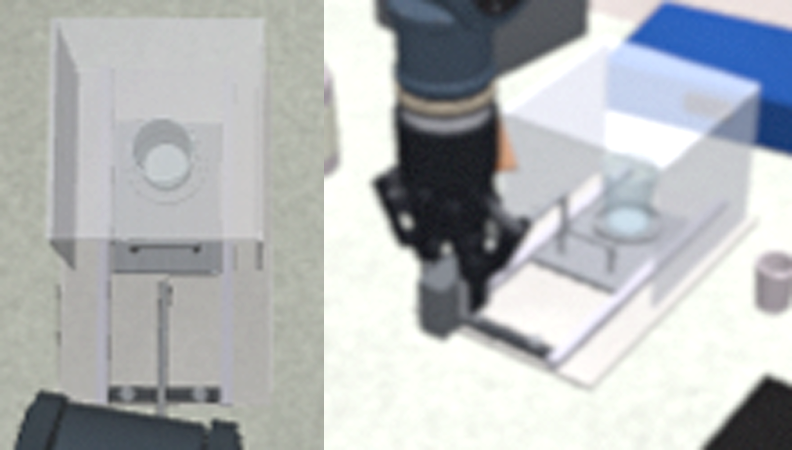

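The rod end is at (165,281) in the left half, in line with the bow at (133–199, 248) and still in front of it. The gripper is holding the handle upright.

```bash
python3 - <<'E'
from h import *
for n,u,v,z in [("rodend",165,280,.118),("bowL",133,248,.045),("bowR",199,248,.045),("carL",115,272,.014),("carR",216,272,.014)]:
    print(n,ray("top",(u/3.6+195-.4,v/3.6+100-.4),z).round(4))
for n,u,v,z in [("bowtopL",563,198,.045),("bowtopR",613,243,.045)]:
    print(n,ray("side",((u-324)/3.6+190-.4,v/3.6+120-.4),z).round(4))
E
```

```text
rodend [0.6499 0.0077 0.118 ]
bowL [0.6878 0.0375 0.045 ]
bowR [ 0.6863 -0.0165  0.045 ]
carL [0.6732 0.0555 0.014 ]
carR [ 0.6708 -0.0293  0.014 ]
bowtopL [0.7298 0.0616 0.045 ]
bowtopR [ 0.6932 -0.0124  0.045 ]
```

apply_moves --rotation '[[0,0,0],[0,0,0],[0,0,0],[0,0,0],[0,0,0],[0,0,0],[0,0,0],[0,0,0]]' --dp '[[0.008,0.001,0],[0.012,0,0],[0.012,0,0],[0.012,0,0],[0.01,0,0],[0.005,0,0],[0,0,0],[0,0,0]]' --fingers '[0.015,0.015,0.015,0.015,0.015,0.015,0.015,0.015]'

```text
time: 8.0
ee_pos: [0.5585, 0.0188, 0.0882]
orientation: [-0.001, 0.022, 1.0, 0.0]
contact_force: [-0.5, -0.8, -1.6]
finger_gap: 0.297
finger_force: 78.7
```

```bash
python3 - <<'E'
from h import *
s=bot.read_state(); print(s['ee_pos'],s['contact_force'])
a=bot.read_camera("top"); b=bot.read_camera("side")
a=a[125:200,220:280,::-1]; b=b[130:220,215:310,::-1]
f=lambda i:cv2.convertScaleAbs(cv2.resize(i,None,fx=450/i.shape[0],fy=450/i.shape[0],interpolation=cv2.INTER_CUBIC),alpha=1.3)
i=np.hstack([f(a),f(b)])[:,:800]; print(i.shape); cv2.imwrite("pics/c3.png",i)
E
```

```text
[0.55846847 0.01881286 0.0881833 ] [-0.46274343 -0.84610887 -1.64587894]
(450, 800, 3)
```

View pics/c3.png

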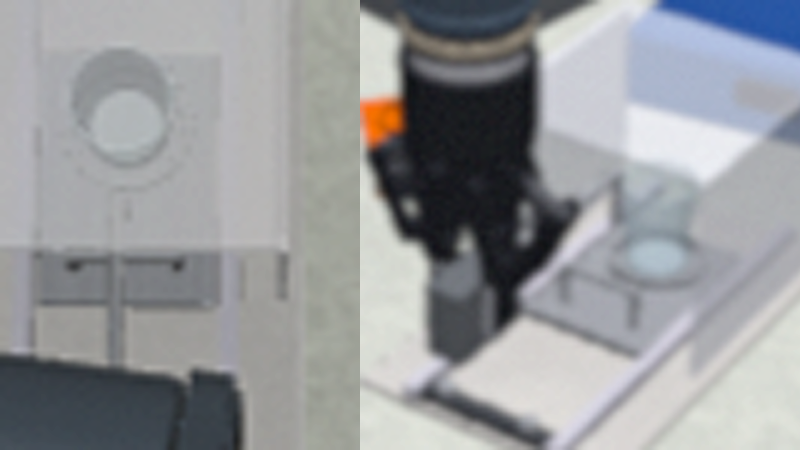

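The rod lies centrally over the bow (72–180, 265), with its end at (118,190) in the left half. In the right half the downturned end is at (617,180–213), behind the bow and clear of the beaker.

```bash
python3 - <<'E'
from h import *
print(ray("top",(118/6+220-.4,190/6+125-.4),.118),ray("side",((617-360)/5+215-.4,213/5+130-.4),.0766))
for u,v in [(563,267),(640,300)]: print(ray("side",((u-360)/5+215-.4,v/5+130-.4),.045))
# beaker rim front
print(ray("top",(123/6+220-.4,165/6+125-.4),.022))
E
```

```text
[0.70871189 0.00969769 0.118     ] [0.71775846 0.01735462 0.0766    ]
[0.68738314 0.03813636 0.045     ]
[ 0.68277916 -0.02104666  0.045     ]
[0.74120428 0.01260067 0.022     ]
```

apply_moves --rotation '[[0,0,0],[0,0,0],[0,0,0],[0,0,0],[0,0,0],[0,0,0],[0,0,0],[0,0,0]]' --dp '[[0,-0.002,-0.005],[0,0,-0.008],[0,0,-0.008],[0,0,-0.006],[0,0,0],[0,0,0],[0,0,0],[0,0,0]]' --fingers '[0.015,0.015,0.015,0.015,0.015,0.015,0.015,0.015]'

```text
time: 9.1
ee_pos: [0.5593, 0.0167, 0.0616]
orientation: [0.0, 0.022, 1.0, -0.0]
contact_force: [0.3, -0.3, -1.7]
finger_gap: 0.294
finger_force: 78.7
```

apply_moves --rotation '[[0,0,0],[0,0,0],[0,0,0],[0,0,0],[0,0,0],[0,0,0],[0,0,0],[0,0,0]]' --dp '[[0,0,-0.005],[0,0,-0.005],[0,0,-0.005],[0,0,-0.005],[0,0,-0.005],[0,0,0],[0,0,0],[0,0,0]]' --fingers '[0.015,0.015,0.015,0.015,0.015,0.015,0.015,0.015]'

```text
time: 10.1
ee_pos: [0.5593, 0.0167, 0.0365]
orientation: [0.0, 0.022, 1.0, -0.0]
contact_force: [0.5, -0.0, -2.0]
finger_gap: 0.293
finger_force: 78.7
```

apply_moves --rotation '[[0,0,0],[0,0,0],[0,0,0],[0,0,0],[0,0,0],[0,0,0],[0,0,0],[0,0,0]]' --dp '[[-0.001,0,0],[-0.001,0,0],[-0.001,0,0],[-0.001,0,0],[-0.001,0,0],[-0.001,0,0],[-0.001,0,0],[-0.001,0,0]]' --fingers '[0.015,0.015,0.015,0.015,0.015,0.015,0.015,0.015]'

```text
time: 11.1
ee_pos: [0.5511, 0.0167, 0.0363]
orientation: [-0.0, 0.022, 1.0, -0.0]
contact_force: [0.2, -0.1, -1.1]
finger_gap: 0.29
finger_force: 78.7
```

apply_moves --rotation '[[0,0,0],[0,0,0],[0,0,0],[0,0,0],[0,0,0],[0,0,0],[0,0,0],[0,0,0]]' --dp '[[-0.001,0,0],[-0.001,0,0],[-0.001,0,0],[-0.001,0,0],[-0.001,0,0],[-0.001,0,0],[-0.001,0,0],[-0.001,0,0]]' --fingers '[0.015,0.015,0.015,0.015,0.015,0.015,0.015,0.015]'

```text
time: 12.1
ee_pos: [0.5435, 0.0166, 0.0365]
orientation: [0.0, 0.022, 1.0, -0.0]
contact_force: [3.7, 0.4, -1.1]
finger_gap: 0.294
finger_force: 78.5
```

apply_moves --rotation '[[0,0,0],[0,0,0],[0,0,0],[0,0,0],[0,0,0],[0,0,0],[0,0,0],[0,0,0]]' --dp '[[-0.001,0,0],[-0.0015,0,0],[-0.002,0.0001,0],[-0.002,0.0001,0],[-0.0025,0.0001,0],[-0.0025,0.0001,0],[-0.0025,0.0001,0],[-0.0025,0.0001,0]]' --fingers '[0.015,0.015,0.015,0.015,0.015,0.015,0.015,0.015]'

```text
time: 13.1
ee_pos: [0.5266, 0.0173, 0.0364]
orientation: [0.0, 0.022, 1.0, -0.0]
contact_force: [3.8, -0.4, -0.2]
finger_gap: 0.298
finger_force: 78.6
```

apply_moves --rotation '[[0,0,0],[0,0,0],[0,0,0],[0,0,0],[0,0,0],[0,0,0],[0,0,0],[0,0,0]]' --dp '[[-0.0025,0.0001,0],[-0.0025,0.0001,0],[-0.0025,0.0001,0],[-0.0025,0.0001,0],[-0.0025,0.0001,0],[-0.0025,0.0001,0],[-0.0025,0.0001,0],[-0.0025,0.0001,0]]' --fingers '[0.015,0.015,0.015,0.015,0.015,0.015,0.015,0.015]'

```text
time: 14.1
ee_pos: [0.5065, 0.0181, 0.0363]
orientation: [0.0, 0.022, 1.0, -0.0]
contact_force: [3.8, 0.1, -0.2]
finger_gap: 0.292
finger_force: 78.6
```

apply_moves --rotation '[[0,0,0],[0,0,0],[0,0,0],[0,0,0],[0,0,0],[0,0,0],[0,0,0],[0,0,0]]' --dp '[[-0.0025,0.0001,0],[-0.0025,0.0001,0],[-0.0025,0.0001,0],[-0.0025,0.0001,0],[-0.0025,0.0001,0],[-0.0025,0.0001,0],[-0.0025,0.0001,0],[-0.0025,0.0001,0]]' --fingers '[0.015,0.015,0.015,0.015,0.015,0.015,0.015,0.015]'

```text
time: 15.1
ee_pos: [0.4865, 0.0189, 0.0363]
orientation: [0.0, 0.022, 1.0, -0.0]
contact_force: [3.2, -0.1, -0.6]
finger_gap: 0.294
finger_force: 78.6
```

apply_moves --rotation '[[0,0,0],[0,0,0],[0,0,0],[0,0,0],[0,0,0],[0,0,0],[0,0,0],[0,0,0]]' --dp '[[-0.002,0.0001,0],[-0.002,0.0001,0],[-0.002,0.0001,0],[-0.002,0,0],[-0.002,0.0001,0],[-0.002,0,0],[-0.002,0,0],[-0.002,0,0]]' --fingers '[0.015,0.015,0.015,0.015,0.015,0.015,0.015,0.015]'

```text
time: 16.1
ee_pos: [0.4705, 0.0193, 0.0363]
orientation: [-0.0, 0.022, 1.0, -0.0]
contact_force: [3.7, -0.3, -0.8]
finger_gap: 0.294
finger_force: 78.6
```

```bash
python3 - <<'E'
from h import *
s=bot.read_state(); print(s['ee_pos'],s['contact_force'])
a=bot.read_camera("top"); b=bot.read_camera("side")
a=a[145:220,215:275,::-1]; b=b[150:240,215:310,::-1]
f=lambda i:cv2.convertScaleAbs(cv2.resize(i,None,fx=450/i.shape[0],fy=450/i.shape[0],interpolation=cv2.INTER_CUBIC),alpha=1.3)
i=np.hstack([f(a),f(b)])[:,:800]; print(i.shape); cv2.imwrite("pics/c4.png",i)
E
```

```text
[0.47049844 0.01930543 0.03630153] [ 3.72673167 -0.2709648  -0.83843256]
(450, 800, 3)
```

View pics/c4.png

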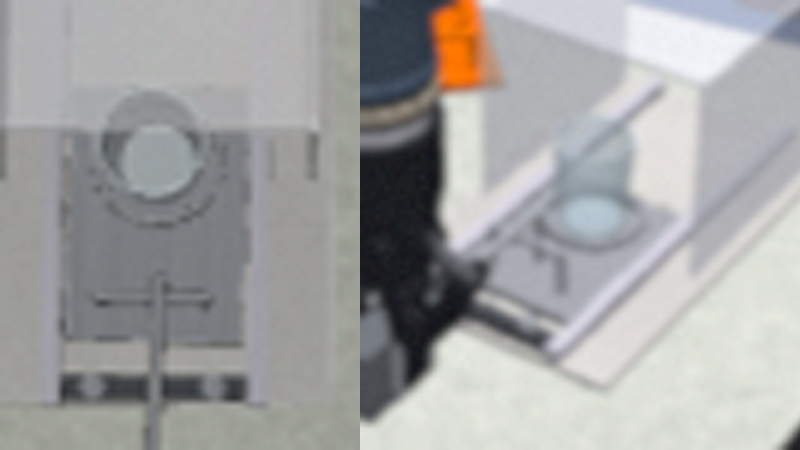

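The carrier's front edge is at y≈342 and the stop face at y≈376 in the left half, so about 15 mm remain. The hook sits inside the bow, and the beaker is upright.

apply_moves --rotation '[[0,0,0],[0,0,0],[0,0,0],[0,0,0],[0,0,0],[0,0,0],[0,0,0],[0,0,0]]' --dp '[[-0.002,0,0],[-0.002,0,0],[-0.001,0,0],[-0.001,0,0],[-0.001,0,0],[-0.001,0,0],[-0.001,0,0],[-0.001,0,0]]' --fingers '[0.015,0.015,0.015,0.015,0.015,0.015,0.015,0.015]'

```text
time: 17.2
ee_pos: [0.4606, 0.0193, 0.0363]
orientation: [0.0, 0.022, 1.0, -0.0]
contact_force: [4.6, -0.4, -1.3]
finger_gap: 0.294
finger_force: 78.6
```

apply_moves --rotation '[[0,0,0],[0,0,0],[0,0,0],[0,0,0]]' --dp '[[-0.0004,0,0],[-0.0004,0,0],[-0.0004,0,0],[-0.0003,0,0]]' --fingers '[0.015,0.015,0.015,0.015]'

```text
time: 17.7
ee_pos: [0.4591, 0.0193, 0.0363]
orientation: [-0.0, 0.022, 1.0, -0.0]
contact_force: [5.3, -0.7, -0.1]
finger_gap: 0.294
finger_force: 78.6
```

apply_moves --rotation '[[0,0,0],[0,0,0],[0,0,0]]' --dp '[[-0.0003,0,0],[-0.0003,0,0],[0,0,0]]' --fingers '[0.015,0.015,0.015]'

```text
time: 18.08
ee_pos: [0.4585, 0.0193, 0.0363]
orientation: [-0.0, 0.022, 1.0, 0.0]
contact_force: [4.3, -0.7, -0.4]
finger_gap: 0.294
finger_force: 78.6
```

apply_moves --rotation '[[0,0,0],[0,0,0],[0,0,0]]' --dp '[[-0.0003,0,0],[-0.0003,0,0],[0,0,0]]' --fingers '[0.015,0.015,0.015]'

```text
time: 18.45
ee_pos: [0.4579, 0.0193, 0.0363]
orientation: [-0.0, 0.022, 1.0, 0.0]
contact_force: [4.5, 0.2, -0.5]
finger_gap: 0.297
finger_force: 78.6
```

apply_moves --rotation '[[0,0,0],[0,0,0],[0,0,0]]' --dp '[[-0.0004,0,0],[-0.0004,0,0],[-0.0002,0,0]]' --fingers '[0.015,0.015,0.015]'

```text
time: 18.82
ee_pos: [0.4569, 0.0193, 0.0363]
orientation: [-0.0, 0.022, 1.0, 0.0]
contact_force: [2.8, -0.0, -0.6]
finger_gap: 0.291
finger_force: 78.6
```

apply_moves --rotation '[[0,0,0],[0,0,0],[0,0,0]]' --dp '[[-0.0003,0,0],[-0.0003,0,0],[-0.0002,0,0]]' --fingers '[0.015,0.015,0.015]'

```text
time: 19.2
ee_pos: [0.4561, 0.0193, 0.0363]
orientation: [-0.0, 0.022, 1.0, -0.0]
contact_force: [3.9, -1.0, -0.4]
finger_gap: 0.295
finger_force: 78.6
```

apply_moves --rotation '[[0,0,0],[0,0,0],[0,0,0]]' --dp '[[-0.0003,0,0],[-0.0003,0,0],[-0.0002,0,0]]' --fingers '[0.015,0.015,0.015]'

```text
time: 19.58
ee_pos: [0.4553, 0.0193, 0.0363]
orientation: [0.0, 0.022, 1.0, -0.0]
contact_force: [4.8, 0.5, -0.8]
finger_gap: 0.292
finger_force: 78.6
```

apply_moves --rotation '[[0,0,0],[0,0,0],[0,0,0]]' --dp '[[-0.0002,0,0],[-0.0002,0,0],[-0.0002,0,0]]' --fingers '[0.015,0.015,0.015]'

```text
time: 19.95
ee_pos: [0.4548, 0.0193, 0.0363]
orientation: [0.0, 0.022, 1.0, -0.0]
contact_force: [3.9, 0.8, -1.6]
finger_gap: 0.293
finger_force: 78.6
```

apply_moves --rotation '[[0,0,0],[0,0,0],[0,0,0]]' --dp '[[-0.0003,0,0],[-0.0003,0,0],[-0.0002,0,0]]' --fingers '[0.015,0.015,0.015]'

```text
time: 20.32
ee_pos: [0.4547, 0.0192, 0.0363]
orientation: [0.001, 0.022, 1.0, -0.0]
contact_force: [6.4, 0.2, -2.0]
finger_gap: 0.299
finger_force: 78.5
```

apply_moves --rotation '[[0,0,0],[0,0,0],[0,0,0]]' --dp '[[-0.0003,0,0],[-0.0003,0,0],[0,0,0]]' --fingers '[0.015,0.015,0.015]'

```text
time: 20.7
ee_pos: [0.4543, 0.0192, 0.0363]
orientation: [0.001, 0.022, 1.0, -0.0]
contact_force: [6.0, 1.7, -2.7]
finger_gap: 0.298
finger_force: 78.5
```

apply_moves --rotation '[[0,0,0],[0,0,0],[0,0,0]]' --dp '[[-0.0002,0,0],[-0.0002,0,0],[0,0,0]]' --fingers '[0.015,0.015,0.015]'

```text
time: 21.08
ee_pos: [0.4541, 0.0192, 0.0363]
orientation: [0.001, 0.022, 1.0, -0.0]
contact_force: [6.8, 1.8, -3.3]
finger_gap: 0.296
finger_force: 78.5
```

```bash
python3 -c "
from workcell import bot
for i in range(3):
  s=bot.read_state(); print(s['time'],s['ee_pos'],s['contact_force'],s['wrist_torque']); bot.read_camera('top')"
```

```text
21.075 [0.45413219 0.01921802 0.03632431] [ 6.77105462  1.8471715  -3.30696134] [ 0.22787538 -0.95303776  0.25313495]
21.125 [0.45413632 0.01921725 0.03632641] [ 5.74448223  1.99903912 -2.76138961] [ 0.22136005 -0.97094103  0.28865134]
21.175 [0.45411875 0.01922583 0.0363318 ] [ 6.55571292  1.24756874 -3.49176706] [ 0.23832377 -0.97649986  0.23757131]
```

apply_moves --rotation '[[0,0,0],[0,0,0],[0,0,0]]' --dp '[[-0.0003,0,0],[-0.0002,0,0],[0,0,0]]' --fingers '[0.015,0.015,0.015]'

```text
time: 21.6
ee_pos: [0.454, 0.0192, 0.0363]
orientation: [0.002, 0.022, 1.0, -0.0]
contact_force: [7.0, 2.0, -1.9]
finger_gap: 0.294
finger_force: 78.5
```

```bash
python3 -c "
from workcell import bot
for i in range(3):
  s=bot.read_state(); print(s['time'],s['ee_pos'],s['contact_force'],s['wrist_torque']); bot.read_camera('top')"
```

```text
21.6 [0.45404479 0.01918454 0.03632664] [ 7.04280034  1.97976959 -1.94004207] [ 0.31075422 -1.10944963  0.27998557]
21.65 [0.45405376 0.01916192 0.03633918] [ 7.32932306  2.04685574 -2.65734634] [ 0.27923885 -1.05274987  0.29277099]
21.7 [0.45406183 0.01916875 0.03632553] [ 7.94787555  1.16770761 -3.11051293] [ 0.26850153 -1.03545884  0.30793555]
```

apply_moves --rotation '[[0,0,0],[0,0,0],[0,0,0]]' --dp '[[-0.0003,0,0],[-0.0003,0,0],[0,0,0]]' --fingers '[0.015,0.015,0.015]'

```text
time: 22.12
ee_pos: [0.454, 0.0191, 0.0363]
orientation: [0.002, 0.022, 1.0, -0.0]
contact_force: [8.0, 1.0, -3.1]
finger_gap: 0.296
finger_force: 78.5
```

apply_moves --rotation '[[0,0,0],[0,0,0]]' --dp '[[0,0,0],[0,0,0]]' --fingers '[0.015,0.015]'

```text
time: 22.38
ee_pos: [0.454, 0.0191, 0.0363]
orientation: [0.002, 0.022, 1.0, -0.0]
contact_force: [7.7, 2.2, -2.9]
finger_gap: 0.295
finger_force: 78.5
```

apply_moves --rotation '[[0,0,0],[0,0,0],[0,0,0],[0,0,0]]' --dp '[[-0.0003,0,0],[-0.0003,0,0],[0,0,0],[0,0,0]]' --fingers '[0.015,0.015,0.015,0.015]'

```text
time: 22.88
ee_pos: [0.454, 0.019, 0.0364]
orientation: [0.003, 0.022, 1.0, -0.0]
contact_force: [9.6, 1.8, -4.2]
finger_gap: 0.289
finger_force: 78.6
```

apply_moves --rotation '[[0,0,0],[0,0,0],[0,0,0],[0,0,0]]' --dp '[[0,0,0],[0,0,0],[0,0,0],[0,0,0]]' --fingers '[0.015,0.015,0.015,0.015]'

```text
time: 23.38
ee_pos: [0.454, 0.019, 0.0363]
orientation: [0.003, 0.022, 1.0, -0.0]
contact_force: [9.8, 1.7, -4.5]
finger_gap: 0.296
finger_force: 78.6
```

apply_moves --rotation '[[0,0,0],[0,0,0],[0,0,0],[0,0,0]]' --dp '[[0,0,0],[0,0,0],[0,0,0],[0,0,0]]' --fingers '[0.015,0.015,0.015,0.015]'

```text
time: 23.88
ee_pos: [0.454, 0.019, 0.0363]
orientation: [0.003, 0.022, 1.0, -0.0]
contact_force: [9.4, 1.5, -5.3]
finger_gap: 0.296
finger_force: 78.6
```

Held for 1 s at about 9.5 N. Now unhooking.

apply_moves --rotation '[[0,0,0],[0,0,0],[0,0,0],[0,0,0],[0,0,0],[0,0,0],[0,0,0],[0,0,0]]' --dp '[[0.001,0,0],[0.001,0,0],[0.002,0,0],[0.002,0,0],[0.003,0,0],[0.003,0,0],[0,0,0],[0,0,0]]' --fingers '[0.015,0.015,0.015,0.015,0.015,0.015,0.015,0.015]'

```text
time: 24.88
ee_pos: [0.4628, 0.0193, 0.0362]
orientation: [-0.0, 0.022, 1.0, 0.0]
contact_force: [-1.0, 0.4, -2.0]
finger_gap: 0.295
finger_force: 78.9
```

```bash
python3 - <<'E'
from h import *
s=bot.read_state(); print(s['ee_pos'],s['contact_force'])
a=bot.read_camera("top"); b=bot.read_camera("side")
a=a[145:220,215:275,::-1]; b=b[150:240,215:310,::-1]
f=lambda i:cv2.convertScaleAbs(cv2.resize(i,None,fx=450/i.shape[0],fy=450/i.shape[0],interpolation=cv2.INTER_CUBIC),alpha=1.3)
cv2.imwrite("pics/c5.png",np.hstack([f(a),f(b)])[:,:800])
E
```

```text
[0.46283464 0.01934809 0.03623369] [-0.99595088  0.41339378 -2.00870246]
```

View pics/c5.png

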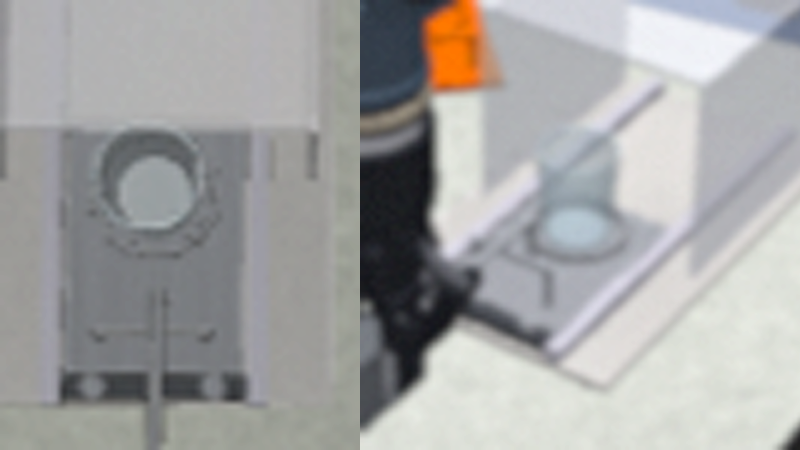

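The carrier is against the stop bar (y≈375), with the rod end (157,288) clear between the bow (y≈333) and the collar. Lifting out and carrying the hook back to the mat.

apply_moves --rotation '[[0,0,0],[0,0,0],[0,0,0],[0,0,0],[0,0,0],[0,0,0],[0,0,0],[0,0,0]]' --dp '[[0,0,0.004],[0,0,0.006],[0,0,0.008],[0,0,0.01],[0,0,0.012],[0,0,0.01],[0,0,0.004],[0,0,0]]' --fingers '[0.015,0.015,0.015,0.015,0.015,0.015,0.015,0.015]'

```text
time: 25.98
ee_pos: [0.4634, 0.0193, 0.0907]
orientation: [0.0, 0.022, 1.0, -0.0]
contact_force: [-0.2, -0.4, -1.5]
finger_gap: 0.297
finger_force: 78.9
```

apply_moves --rotation '[[0,0,0],[0,0,0],[0,0,0],[0,0,0],[0,0,0],[0,0,0],[0,0,0],[0,0,0]]' --dp '[[-0.005,0,0],[-0.01,0,0],[-0.01,0,0],[-0.01,0,0],[-0.01,0,0],[-0.005,0,0],[0,0,0],[0,0,0]]' --fingers '[0.015,0.015,0.015,0.015,0.015,0.015,0.015,0.015]'

```text
time: 26.98
ee_pos: [0.4139, 0.0191, 0.0904]
orientation: [0.001, 0.022, 1.0, -0.0]
contact_force: [0.9, -0.2, -1.9]
finger_gap: 0.294
finger_force: 78.9
```

apply_moves --rotation '[[0,0,0],[0,0,0],[0,0,0],[0,0,0],[0,0,0],[0,0,0],[0,0,0],[0,0,0]]' --dp '[[0,-0.015,0],[0,-0.03,0],[0.01,-0.04,0],[0.01,-0.045,0],[0.01,-0.045,0],[0.01,-0.035,0],[0.01,-0.02,0],[0.005,-0.005,0]]' --fingers '[0.015,0.015,0.015,0.015,0.015,0.015,0.015,0.015]'

```text
time: 27.98
ee_pos: [0.4688, -0.2182, 0.0902]
orientation: [0.001, 0.024, 1.0, -0.001]
contact_force: [-0.2, -0.2, -2.5]
finger_gap: 0.294
finger_force: 79.0
```

apply_moves --rotation '[[0,0,0]]' --dp '[[0,0,0]]' --fingers '[0.015]'

```text
time: 28.1
ee_pos: [0.4679, -0.2158, 0.0901]
orientation: [-0.0, 0.023, 1.0, 0.0]
contact_force: [-0.8, -0.2, -1.8]
finger_gap: 0.296
finger_force: 79.0
```

apply_moves --rotation '[[0,0,0],[0,0,0],[0,0,0],[0,0,0],[0,0,0],[0,0,0],[0,0,0],[0,0,0]]' --dp '[[0.002,-0.003,-0.015],[0,0,-0.02],[0,0,-0.02],[0,0,-0.01],[0,0,-0.006],[0,0,-0.002],[0,0,0],[0,0,0]]' --fingers '[0.015,0.015,0.015,0.015,0.015,0.015,0.015,0.015]'

```text
time: 29.1
ee_pos: [0.4706, -0.2189, 0.0178]
orientation: [0.0, 0.022, 1.0, -0.0]
contact_force: [0.7, -0.7, -1.5]
finger_gap: 0.294
finger_force: 79.0
```

apply_moves --rotation '[[0,0,0],[0,0,0],[0,0,0],[0,0,0]]' --dp '[[0,0,-0.0007],[0,0,-0.0007],[0,0,-0.0006],[0,0,0]]' --fingers '[0.015,0.015,0.015,0.015]'

```text
time: 29.6
ee_pos: [0.4702, -0.2187, 0.0153]
orientation: [-0.0, 0.022, 1.0, 0.0]
contact_force: [-0.6, 0.1, -2.4]
finger_gap: 0.3
finger_force: 79.0
```

apply_moves --rotation '[[0,0,0],[0,0,0],[0,0,0],[0,0,0]]' --dp '[[0,0,-0.0005],[0,0,-0.0005],[0,0,0],[0,0,0]]' --fingers '[0.015,0.015,0.015,0.015]'

```text
time: 30.1
ee_pos: [0.4702, -0.2187, 0.0146]
orientation: [0.0, 0.022, 1.0, -0.0]
contact_force: [-0.8, 0.4, 5.3]
finger_gap: 0.288
finger_force: 79.5
```

The hook is standing on the mat. Releasing.

apply_moves --rotation '[[0,0,0],[0,0,0],[0,0,0],[0,0,0],[0,0,0],[0,0,0],[0,0,0],[0,0,0]]' --dp '[[0,0,0],[0,0,0],[0,0,0],[0,0,0],[0,0,0],[0,0,0],[0,0,0],[0,0,0]]' --fingers '[0.03,0.04,0.05,0.07,0.0854,0.0854,0.0854,0.0854]'

```text
time: 31.1
ee_pos: [0.4702, -0.2187, 0.0143]
orientation: [-0.0, 0.022, 1.0, 0.0]
contact_force: [0.7, 0.0, -0.1]
finger_gap: 0.998
finger_force: 0.0
```

apply_moves --rotation '[[0,0,0],[0,0,0],[0,0,0],[0,0,0],[0,0,0],[0,0,0],[0,0,0],[0,0,0]]' --dp '[[0,0,0.01],[0,0,0.02],[0,0,0.03],[0,0,0.04],[0,0,0.04],[0,0,0.03],[0,0,0],[0,0,0]]' --fingers '[0.0854,0.0854,0.0854,0.0854,0.0854,0.0854,0.0854,0.0854]'

```text
time: 32.1
ee_pos: [0.4696, -0.2182, 0.1841]
orientation: [-0.0, 0.022, 1.0, 0.0]
contact_force: [-0.5, -0.8, -0.6]
finger_gap: 0.993
finger_force: 0.0
```

```bash
python3 - <<'E'
from h import *
T=tool(); np.save("T3.npy",T); im=bot.read_camera("wrist")
im=cv2.convertScaleAbs(im[:,:,::-1],alpha=1.5); cv2.imwrite("pics/w2.png",cv2.resize(im,(800,600),interpolation=cv2.INTER_CUBIC))
E
```

```text
(no output)
```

View pics/w2.png

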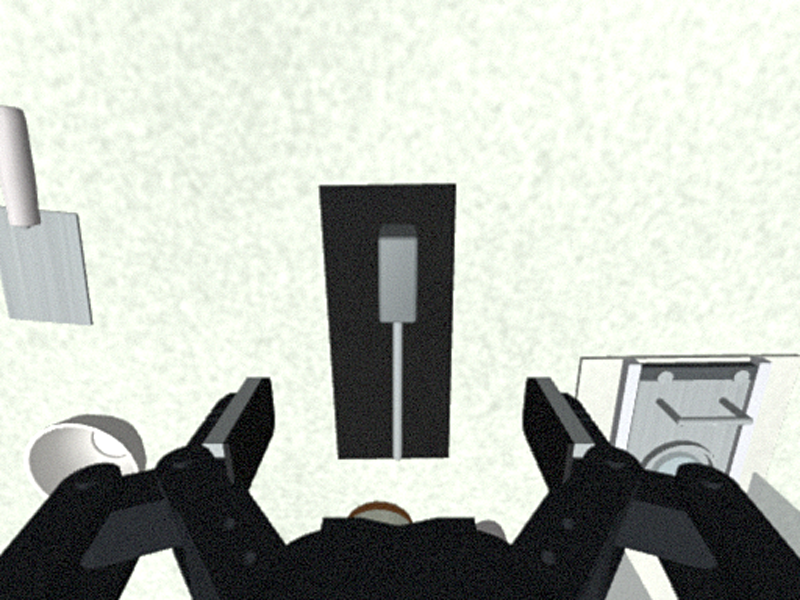

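The hook stands upright on its mat at (398,280), aligned with it. The carrier is against the stop at (695,370) with the beaker in its collar, and the bystanders have not moved.

```bash
python3 -c "
from workcell import bot
print(bot.hand_in())"
```

```text
the job is handed in; nothing more can be done
None
```

The job is handed in: the carrier was dragged to the front stop and held there for about 1 s at roughly 9.5 N, then unhooked with the beaker upright, and the hook is standing released on its mat. `hand_in()` returned no verdict.

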